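# Draw the pump back and hold the hidden bolt head for the nut runner

### The arm

A 7-joint arm with a two-finger parallel gripper is mounted at the origin on the work surface. World frame = base frame: x ahead of the robot, y to its left, z up, the work surface at z = 0. Lengths are in m, angles in rad, forces in N, time in s.
With the tool pointing down it reaches from about 0.4 to 0.85 m from the base axis. Payload 10.4 kg.
Tool frame: the origin (TCP) lies midway between the tips of the shut fingers; the grasp point (between the pads) lies 19 mm behind it; z points along the fingers, y is the line along which they close (so a half turn about z gives the same grasp; the last joint's range is limited). The gripper opens to 87 mm and grips with 3 to 60 N. Pads are 19 mm wide; open, the fingers measure 117 mm over their backs; the gripper's body (75 mm by 190 mm) begins 51 mm behind the grasp point.
Start: joints at [1.137, 0.332, -0.065, 1.46, 0.022, 1.35, -0.088], TCP at [0.25, -0.573, 0.223] pointing down, gripper open.
Joint ranges: [-2.6, 2.6], [-0.5, 2.12], [-1.47, 1.34], [0.16, 2.42], [-1.27, 4.41], [0.06, 2.06], [-2.6, 2.6]. Speed limits (rad/s): [2.22, 2.22, 2.79, 2.79, 3.14, 3.14, 3.14].

### API

Orientations are given as a rotation vector (axis times angle).
In Python, from cell import read_state, snapshot, finish_job gives the robot as it stands.
- The arm moves only by the tool carry_out, never from a script. Its argument "steps" is a list of rows, each a list of 7 numbers: the turn, a rotation vector about the tool's x, y, z in degrees, then the shift along the tool's x, y, z in mm, then the gripper command: -1 is shut, 1 is fully open, values between are in proportion. A call has 1 to 8 rows; each row shifts and turns the commanded pose from where the row before left it, along the tool's axes as they then stand; what a row does not reach is not made up. A row lasts 1/12 s, in which the tool goes at most 41.7 mm and 7.16 degrees, less where a joint would pass 70% of its speed; a pose out of reach is approached as far as the arm can. A call is refused whole if a number of a shift passes 41.7 or a number of a turn 7.16, either way. A call with a gripper value outside its range is refused whole. The fingers move at their own pace and stop on an object; the grip force is fixed at half the most. Time passes only in rows, so rows that do not move let the fingers close. It gives the time, the measured TCP pose, the force, the opening and the grip force at its end, in the units of the state.
- read_state(): the state, without advancing time (a new reading comes with each control period).
- snapshot(name): name is "scene" or "side" or "wrist"; returns a dict with "img" (420x560x3 uint8, red, green, blue), "mtx" (3x3 intrinsics, pixels), "extrinsics" (4x4, takes a point from camera to world coordinates). Camera axes: x right, y down, z forward; pixel columns grow to the right and rows downward; lengths in m; the calibration is good to about 2 mm. A picture is of the moment at which its call begins. There is no depth.
- finish_job(): hands the job in; it is judged then, once.
The state is a dict: "t": time; "qpos": joint angles; "qd": joint speeds; "joint_torque": joint torques, N m; "ee_pos": TCP position; "tool_rot": TCP orientation; "wrist_force": force on the tool from outside, world axes, zero at the start; "wrist_torque": the same for the moment, N m; "gripper_width": finger opening in m; "grasp_force": force on a finger pad.
Only numpy, scipy, OpenCV 4.12 (cv2) and the standard library are available. Lean on these libraries where they do the work, as an engineer would, in place of code of your own. Each camera call takes 0.05 s, during which the arm holds its last target. There are 200 camera calls.

### The job

Turn the hand crank clockwise (seen from above) through its full turns until the pump carriage is all the way back at the end of its travel, then let go of the crank. Reach down into the gap this opens behind the upright bracket, grasp the hex bolt head there between the fingers and hold it from turning, as the nut runner on the other side is dragging the bolt round. Finish while still gripping the head and keeping it still, and leave the jar, spanner, beaker and tray where they are.

Things in the scene. Friction and masses are not known exactly. Their poses are not given: they have to be found in the camera images.
- rig: Pump test rig fixed to the bench: aluminium base plate 12 mm thick (x -120 to 260, y -90 to 220 mm) carrying bracket, carriage and crank. Origin: on the bench, under the middle of the bracket's back face. x points from bracket to pump (roughly away from the robot), y left, towards the crank, z up. A gearbox 64 mm square, 68 mm high, stands under the crank.
- bracket_top (a point): Middle of the top edge of the bracket's back face, rig frame (0, 0, 115) mm. The bracket is an upright steel plate 10 mm thick (rig x -10 to 0 mm), 120 mm wide (y -60 to 60 mm). On its robot side a grey nut runner, 48 mm in diameter, lies on the bolt's axis (top at 109 mm, out to x -125 mm).
- head (a point): Bare steel hex head of the bolt, behind the bracket: 24 mm across flats, 28 mm across corners, 16 mm long. Origin: its centre, rig frame (21, 0, 85) mm; its x is the bolt's axis, parallel to the rig's x. A bush 22 mm in diameter keeps it 13 mm off the bracket. Grasp it from above, fingers on its rig +y and -y sides; nothing is within 28 mm below its centre; open above.
- bolt (a joint): Turn of bolt and head, rad, growing clockwise seen from the robot; at 0 (and every 1.047) two flats are level, at 0.524 (and every 1.047) two flats stand upright facing rig +y and -y. Turns without end. Unheld, the nut runner drags it round at about 0.08 rad/s with only 0.04 N m; a pinch of 15 to 30 N stops it at any angle.
- carriage (a joint): Slide of the pump carriage along the rig's +x, m: 0 is closest to the bracket, 0.042 fully back at the end of its travel. The gap between the bracket's back face and the carriage's fork is 18 mm plus this value. It moves 16 mm per turn of the crank.
- fork (a point): Point on the front of the carriage's aluminium fork, midway between its cheeks, at their top (114 mm high), y 0. The fork is 100 mm wide, 16 mm thick along x; its cheeks stand 36 mm apart on either side of the bolt head and keep fingers out until drawn back. The white pump housing and clear chamber behind reach up to 133 mm, a tube stub to 138 mm.
- crank (a joint): Hand crank on the gearbox, vertical axis, rad; grows clockwise seen from above and draws the carriage back; stops at 16.5 (carriage 0.042). At 0 (and each full turn) its arm points along the rig's +x, at pi/2 along the rig's -y. About 0.04 N m of friction; stays where it is left. The arm is stiff: a rigid hand led 1 to 2 mm off the circle feels 10 to 20 N and may slip.
- crank_axis (a point): Point on the crank's turning axis at the mid-height of the crank's grip, in the rig frame at (50, 165, 111) mm.
- crank_knob (a point): Centre of the crank's black upright grip: a cylinder 20 mm in diameter, 46 mm high (88 to 134 mm above the bench), 45 mm from the crank's axis. It spins freely on its pin, so it can be pinched from above and led round in a circle without turning the hand. The arm beneath ends 85 mm above the bench.
- jar: Bystander: small closed jar, 52 mm in diameter, 75 mm high, on the bench to the right of the rig; origin under its centre. Not to be moved.
- spanner: Bystander: steel spanner 160 mm long lying on the bench to the right of the rig; origin under its middle. Not to be moved.
- beaker: Bystander: clear beaker 64 mm in diameter, 80 mm high, on the bench to the left of the rig, far side; origin under its centre. Not to be moved.
- tray: Bystander: open white tray 90 x 70 x 30 mm on the bench to the left of the rig, near side; origin under its centre. Not to be moved.

How it is judged:
By the outcome, as a careful person would: the job done as asked, in the order asked, and still so for the second after the job is handed in, while the arm keeps its last pose, push and grip.
It also fails if it takes over 67 s, if anything falls off the work surface, if the arm or the gripper's body presses on something with over 40 N, if the wrist force passes 120 N, or if a joint passes its speed limit or range.

## Working session

There is one attempt and no reset: what is moved stays moved. The work goes in short steps, Python scripts to look and compute and a tool call to move; the robot and the scene stay as the last step left them, time stands still between calls to the robot, and variables do not carry over. Pictures are saved under pics/ and viewed, at most 10 in all, crops included, and the job is handed in when it is done.

Besides the shell and the picture viewer there is one more tool, called as name(argument=value, ...), one argument or row to a line, values as JSON. carry_out: Moves the arm, as the interface text tells. Its arguments: {"type":"object","properties":{"steps":{"type":"array","items":{"type":"array","items":{"type":"number"}}}},"required":["steps"]}

```bash
mkdir -p pics; ls; python3 - <<'E'
from cell import *
import cv2,numpy as np
s=read_state();print(s)
for n in("scene","side"):
    d=snapshot(n);cv2.imwrite(f"pics/{n}0.png",d["img"][:,:,::-1]);np.savez(f"{n}0.npz",**d);print(n,d["mtx"].tolist(),d["extrinsics"].round(4).tolist())
E
```

```text
pics
{'t': 0.0, 'qpos': array([ 1.13740153,  0.33285648, -0.06471671,  1.46096271,  0.02159958,
        1.34989483, -0.08847427]), 'qd': array([-5.67334716e-04,  2.67172241e-04,  3.19911045e-05,  9.26121600e-04,
        7.18012575e-04,  2.89196180e-04, -5.48578730e-04]), 'joint_torque': array([ 3.59611749e-04, -6.23263478e+01,  2.47800769e-02, -3.89893448e+01,
       -6.13504252e-02,  3.98496666e-02,  2.07780940e-04]), 'ee_pos': array([ 0.24943147, -0.57263755,  0.22175338]), 'tool_rot': array([-3.07418332e+00, -6.40562149e-01,  5.50523288e-04]), 'wrist_force': array([-0.26568059, -0.17900204,  0.19684168]), 'wrist_torque': array([ 0.03090547, -0.05758081, -0.06061578]), 'grasp_force': 0.0, 'gripper_width': 0.08655314308539364}
scene [[447.38987773786334, 0.0, 276.21711035667147], [0.0, 447.38987773786334, 206.52447747508123], [0.0, 0.0, 1.0]] [[0.0554, 0.8432, -0.5348, 1.0507], [0.9984, -0.0543, 0.0178, -0.0175], [-0.014, -0.5349, -0.8448, 0.7919], [0.0, 0.0, 0.0, 1.0]]
side [[499.8586519687057, 0.0, 278.380783677403], [0.0, 499.8586519687057, 207.88946221270334], [0.0, 0.0, 1.0]] [[0.9565, -0.1976, 0.2146, 0.3696], [-0.2909, -0.6977, 0.6546, -0.7261], [0.0204, -0.6886, -0.7249, 0.8985], [0.0, 0.0, 0.0, 1.0]]
```

View pics/scene0.png

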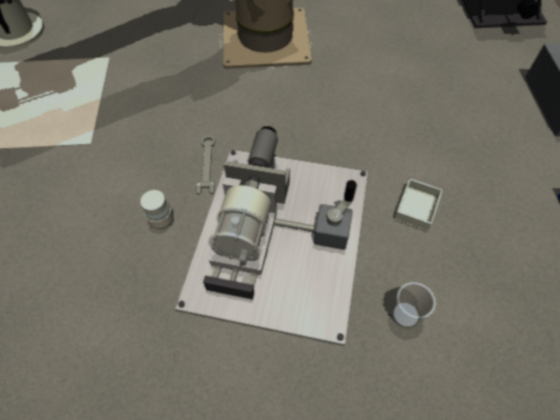

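View pics/side0.png

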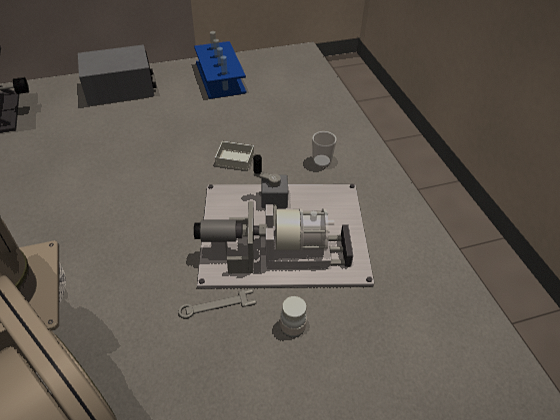

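The scene view shows the plate corners at about (232,153), (368,170), (345,343) and (180,308), with the black knob near (350,190). The side view shows the knob at about (257,164) and plate corners near (207,185), (355,184), (373,286) and (198,286). Next I'll fit the rig pose from the plate and triangulate the knob.

```bash
cat > h.py <<'E'
import numpy as np,cv2
from scipy.spatial.transform import Rotation as R
def ray(d,uv):
    K,E=d["mtx"],d["extrinsics"];v=E[:3,:3]@np.linalg.inv(K)@np.array([uv[0],uv[1],1.]);return E[:3,3],v/np.linalg.norm(v)
def onz(d,uv,z):
    o,v=ray(d,uv);return o+v*(z-o[2])/v[2]
def tri(rs):
    A=sum(np.eye(3)-np.outer(v,v) for o,v in rs);b=sum((np.eye(3)-np.outer(v,v))@o for o,v in rs);return np.linalg.solve(A,b)
def proj(d,p):
    E=np.linalg.inv(d["extrinsics"]);q=d["mtx"]@(E[:3,:3]@p+E[:3,3]);return q[:2]/q[2]
def rig2w(th,t,p):
    c,s=np.cos(th),np.sin(th);return np.array([t[0]+c*p[0]-s*p[1],t[1]+s*p[0]+c*p[1],p[2]])
def fit2(P,Q):
    P,Q=np.array(P),np.array(Q);p=P-P.mean(0);q=Q-Q.mean(0)
    th=np.arctan2((p[:,0]*q[:,1]-p[:,1]*q[:,0]).sum(),(p*q).sum())
    Rm=np.array([[np.cos(th),-np.sin(th)],[np.sin(th),np.cos(th)]])
    t=Q.mean(0)-Rm@P.mean(0);return th,t,Q-(P@Rm.T+t)
E
python3 - <<'E'
from h import *
C=[(-.12,-.09),(-.12,.22),(.26,.22),(.26,-.09)]
app={"scene":[(232,153),(368,170),(345,343),(180,308)],"side":[(198,286),(207,185),(355,184),(373,286)]}
kn={"scene":(350,190),"side":(257,164)}
Q=[];P=[];rs=[]
for n in app:
    d=dict(np.load(n+"0.npz"));g=d["img"]
    hsv=cv2.cvtColor(g,cv2.COLOR_RGB2HSV)
    a=np.array(app[n],np.float32);ctr=a.mean(0)
    gray=cv2.cvtColor(g,cv2.COLOR_RGB2GRAY)
    # refine each edge: sample max gradient along normals
    L=[]
    for i in range(4):
        p,q=a[i],a[(i+1)%4];tg=(q-p)/np.linalg.norm(q-p);nn=np.array([-tg[1],tg[0]]);pts=[]
        if nn@(ctr-p)<0:nn=-nn
        for s in np.linspace(.05,.95,60):
            c=p+(q-p)*s;o=np.arange(-6,6.01,.25)
            m=(c+o[:,None]*nn).astype(np.float32)
            v=cv2.remap(gray,m[None,:,0],m[None,:,1],cv2.INTER_LINEAR)[0].astype(float)
            v=cv2.GaussianBlur(v[None],(0,0),2)[0];gd=np.gradient(v);k=gd.argmax()
            if gd[k]>3: pts.append(m[k])
        pts=np.array(pts)
        for _ in range(3):
            vx,vy,x0,y0=cv2.fitLine(pts,cv2.DIST_HUBER,0,.01,.01).ravel();r=np.abs((pts[:,0]-x0)*vy-(pts[:,1]-y0)*vx);pts=pts[r<max(1,2*np.median(r))]
        L.append(np.cross([x0,y0,1],[x0+vx,y0+vy,1]));print(n,i,len(pts),r.mean())
    cs=[]
    for i in range(4):
        x=np.cross(L[i-1],L[i]);cs.append(x[:2]/x[2])
    print(n,np.round(cs,1).tolist())
    W=[onz(d,c,.012)[:2] for c in cs];th,t,e=fit2(C,W);print("fit",np.degrees(th),t,(e*1e3).round(1).tolist());Q+=W;P+=C
    m=(g.max(2)<28).astype(np.uint8);_,lab,st,ce=cv2.connectedComponentsWithStats(m)
    k=min(range(1,len(ce)),key=lambda i:np.hypot(*(ce[i]-kn[n]))+(1e3 if st[i][4]<25 else 0));print("knob",st[k],ce[k]);rs.append(ray(d,ce[k]))
th,t,e=fit2(P,Q);print("ALL",th,np.degrees(th),t,(e*1e3).round(1).tolist())
k=tri(rs);print("knob",k)
ax=rig2w(th,t,(.05,.165,.111));print("axis",ax,"dist",np.linalg.norm((k-ax)[:2]))
c,s=np.cos(-th),np.sin(-th);v=(k-ax)[:2];v=np.array([c*v[0]-s*v[1],s*v[0]+c*v[1]]);print("crank angle deg",np.degrees(np.arctan2(-v[1],v[0])))
print("head",rig2w(th,t,(.021,0,.085)))
for n in app:
    d=dict(np.load(n+"0.npz"));print(n,"braktop",proj(d,rig2w(th,t,(0,0,.115))),"axis",proj(d,ax))
E
```

```text
scene 0 47 0.12378998
scene 1 60 0.10309939
scene 2 60 0.07667008
scene 3 56 0.11630041
scene [[229.9, 149.1], [367.4, 171.0], [344.4, 343.8], [174.9, 308.3]]
fit -15.290109390695187 [ 0.53625781 -0.04194147] [[0.7, 0.5], [0.4, -0.9], [-0.8, -0.9], [-0.4, 1.3]]
knob [345 182  10  19 135] [349.59259259 190.85185185]
side 0 42 0.2038546
side 1 49 0.12724128
side 2 59 0.19146085
side 3 60 0.08819644
side [[196.6, 285.3], [207.4, 183.9], [354.6, 183.6], [373.8, 283.4]]
fit -15.443999690652499 [ 0.5381125  -0.03967948] [[0.4, -0.7], [1.1, 0.4], [-1.1, 0.2], [-0.4, 0.1]]
knob [253 155   8  19 129] [256.98449612 164.02325581]
ALL -0.26820743030093475 -15.367153790292752 [ 0.537185   -0.04081036] [[-0.1, -0.8], [-0.9, -2.1], [-1.9, -1.6], [-1.1, 0.4], [1.3, 0.6], [2.4, 1.6], [0.0, 1.0], [0.3, 0.9]]
knob [0.59524619 0.13323795 0.11300635]
axis [0.62912294 0.1050403  0.111     ] dist 0.04407654192790355
crank angle deg -155.59450891191617
head [ 0.5574342  -0.04637544  0.085     ]
scene braktop [253.8584237  169.69072903] axis [336.66847196 207.68641971]
side braktop [252.23492987 221.3160005 ] axis [274.27079339 169.92698919]
```

carry_out(
  steps=[
    [0, 0, 4.86, 0, 0, 0, 1],
    [0, 0, 4.86, 0, 0, 0, 1],
    [0, 0, 4.86, 0, 0, 0, 1],
    [0, 0, 4.86, 0, 0, 0, 1],
    [0, 0, 4.86, 0, 0, 0, 1],
    [0, 0, 4.86, 0, 0, 0, 1],
    [0, 0, 4.86, 0, 0, 0, 1],
    [0, 0, 4.86, 0, 0, 0, 1],
  ],
)

```text
t: 0.77
ee_pos: [0.2495, -0.5728, 0.2221]
tool_rot: [-3.112, 0.426, 0.001]
wrist_force: [0.9, 0.1, 0.7]
gripper_width: 0.0869
grasp_force: 0.0
```

carry_out(
  steps=[
    [0, 0, 0, 6.1, -32.2, 0, 1],
    [0, 0, 0, 6.1, -32.2, 0, 1],
    [0, 0, 0, 6.1, -32.2, 0, 1],
    [0, 0, 0, 6.1, -32.2, 0, 1],
    [0, 0, 0, 6.1, -32.2, 0, 1],
    [0, 0, 0, 6.1, -32.2, 0, 1],
    [0, 0, 0, 6.1, -32.2, 0, 1],
    [0, 0, 0, 6.1, -32.2, 0, 1],
  ],
)

```text
t: 1.43
ee_pos: [0.3651, -0.3359, 0.2223]
tool_rot: [3.113, -0.42, -0.001]
wrist_force: [0.7, -0.4, 0.6]
gripper_width: 0.0869
grasp_force: 0.0
```

```bash
python3 -c "
from cell import *
s=read_state();print(s['t'],s['qpos'],s['ee_pos'],s['tool_rot'])"
```

```text
1.4333 [ 0.80409395  0.05702304 -0.1580497   1.7864673   0.00951237  1.2990803
 -1.19494482] [ 0.36508236 -0.33589049  0.22234395] [ 3.11341073e+00 -4.19537830e-01 -5.00639467e-04]
```

carry_out(
  steps=[
    [0, 0, 0, 6.1, -32.1, 0, 1],
    [0, 0, 0, 6.1, -32.1, 0, 1],
    [0, 0, 0, 6.1, -32.1, 0, 1],
    [0, 0, 0, 6.1, -32.1, 0, 1],
    [0, 0, 0, 6.1, -32.1, 0, 1],
    [0, 0, 0, 6.1, -32.1, 0, 1],
    [0, 0, 0, 6.1, -32.1, 0, 1],
    [0, 0, 0, 6.1, -32.1, 0, 1],
  ],
)

```text
t: 2.1
ee_pos: [0.4801, -0.1012, 0.2224]
tool_rot: [3.113, -0.419, -0.0]
wrist_force: [0.1, 0.2, 0.2]
gripper_width: 0.0871
grasp_force: 0.0
```

carry_out(
  steps=[
    [0, 0, 0, 6.1, -32.1, 0, 1],
    [0, 0, 0, 6.1, -32.1, 0, 1],
    [0, 0, 0, 6.1, -32.1, 0, 1],
    [0, 0, 0, 6.1, -32.1, 0, 1],
    [0, 0, 0, 6.1, -32.1, 0, 1],
    [0, 0, 0, 6.1, -32.1, 0, 1],
    [0, 0, 0, 6.1, -32.1, 0, 1],
    [0, 0, 0, 6.1, -32.1, 0, 1],
  ],
)

```text
t: 2.77
ee_pos: [0.5952, 0.1332, 0.2221]
tool_rot: [3.113, -0.42, -0.001]
wrist_force: [0.5, -0.2, 0.4]
gripper_width: 0.0869
grasp_force: 0.0
```

```bash
python3 - <<'E'
from h import *
from cell import *
s=read_state();print(s['t'],s['qpos'],s['ee_pos'],s['tool_rot'])
d=snapshot("wrist");cv2.imwrite("pics/w1.png",d["img"][:,:,::-1]);np.savez("w1.npz",**d)
Rm=R.from_rotvec(s['tool_rot']).as_matrix();print(Rm.round(3))
th,t=-0.2682,(0.5372,-0.0408)
for n,p in dict(bt=(0,0,.115),head=(.021,0,.085),axis=(.05,.165,.111)).items():
    w=rig2w(th,t,p);print(n,w,proj(d,w))
kw=np.array([.5952,.1332,.134]);print("knobtop",proj(d,kw),"knob in tool mm",(Rm.T@(kw-s['ee_pos'])*1e3).round(1))
E
```

```text
2.7667 [ 0.15274531  0.35472151 -0.57220649  1.4792115   0.19336536  1.36494374
 -2.2697381 ] [0.59520951 0.13324393 0.2221111 ] [ 3.11304584e+00 -4.20008453e-01 -8.26866058e-04]
[[ 0.964 -0.265 -0.001]
 [-0.265 -0.964 -0.   ]
 [-0.     0.    -1.   ]]
bt [ 0.5372 -0.0408  0.115 ] [470.07346683 216.85641097]
head [ 0.55744924 -0.04636492  0.085     ] [455.3671061  189.06559725]
axis [0.62913685 0.10505135 0.111     ] [298.50456016 163.87751702]
knobtop [278.90442335 212.44848687] knob in tool mm [ 0.   0.  88.1]
```

View pics/w1.png

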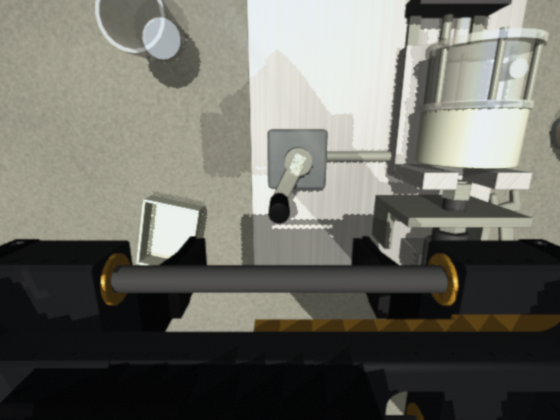

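The wrist view shows the knob top at about (279,211) against a predicted (279,212), and the hub at (299,163), also as predicted. The bolt head is near (455,190). I'll check the bracket corners with a zoomed overlay.

```bash
python3 - <<'E'
from h import *
d=dict(np.load("w1.npz"));th,t=-0.2682,(0.5372,-0.0408)
g=cv2.resize(d["img"][120:270,200:560,::-1],None,fx=2.2,fy=2.2,interpolation=cv2.INTER_CUBIC)
g=cv2.convertScaleAbs(g,alpha=1.6,beta=20)
def dot(w,c):
    p=(proj(d,w)-[200,120])*2.2;cv2.circle(g,tuple(int(round(x)) for x in p),3,c,1)
for p in[(0,-.06,.115),(0,.06,.115),(-.01,.06,.115),(-.01,-.06,.115)]:dot(rig2w(th,t,p),(0,0,255))
for p in[(.029,0,.085),(.013,0,.085)]:dot(rig2w(th,t,p),(0,255,0))
for c in(.009,.0):
    for y in(-.05,.05):dot(rig2w(th,t,(.018+c,y,.114)),(255,0,0))
for a in range(0,360,30):dot(np.array([.5952+.01*np.cos(np.radians(a)),.1332+.01*np.sin(np.radians(a)),.134]),(0,255,255))
cv2.imwrite("pics/w1c.png",g)
E
```

```text
(no output)
```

View pics/w1c.png

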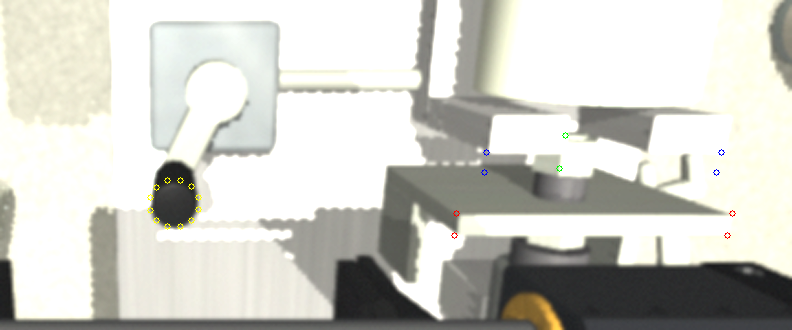

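carry_out(
  steps=[
    [0, 0, 0, 0, 0, 18, 1],
    [0, 0, 0, 0, 0, 18, 1],
    [0, 0, 0, 0, 0, 18, 1],
    [0, 0, 0, 0, 0, 18, 1],
    [0, 0, 0, 0, 0, 18, 1],
    [0, 0, 0, 0, 0, 18, 1],
    [0, 0, 0, 0, 0, 16, 1],
    [0, 0, 0, 0, 0, 4, 1],
  ],
)

```text
t: 3.48
ee_pos: [0.5931, 0.1313, 0.0914]
tool_rot: [3.112, -0.419, -0.007]
wrist_force: [-1.0, -0.1, 0.0]
gripper_width: 0.087
grasp_force: 0.0
```

carry_out(
  steps=[
    [0, 0, 0, 0, 0, 0, -1],
    [0, 0, 0, 0, 0, 0, -1],
    [0, 0, 0, 0, 0, 0, -1],
    [0, 0, 0, 0, 0, 0, -1],
    [0, 0, 0, 0, 0, 0, -1],
    [0, 0, 0, 0, 0, 0, -1],
    [0, 0, 0, 0, 0, 0, -1],
    [0, 0, 0, 0, 0, 0, -1],
  ],
)

```text
t: 4.15
ee_pos: [0.5949, 0.132, 0.0947]
tool_rot: [3.113, -0.419, 0.0]
wrist_force: [-0.8, 0.8, 0.1]
gripper_width: 0.0417
grasp_force: 0.0
```

carry_out(
  steps=[
    [0, 0, 0, 0, 0, 0, -1],
    [0, 0, 0, 0, 0, 0, -1],
    [0, 0, 0, 0, 0, 0, -1],
    [0, 0, 0, 0, 0, 0, -1],
    [0, 0, 0, 0, 0, 0, -1],
    [0, 0, 0, 0, 0, 0, -1],
  ],
)

```text
t: 4.65
ee_pos: [0.5949, 0.1321, 0.0945]
tool_rot: [-3.113, 0.419, -0.0]
wrist_force: [-0.1, 0.7, -0.3]
gripper_width: 0.019
grasp_force: 30.0
```

```bash
python3 -c "
from cell import *
s=read_state();print(s)"
```

```text
{'t': 4.65, 'qpos': array([ 0.1384527 ,  0.45556595, -0.54840698,  1.62894661,  0.25641536,
        1.12952226, -2.31324131]), 'qd': array([ 0.00012435, -0.00024591,  0.00071556,  0.00125006, -0.00060787,
        0.00045348,  0.00010878]), 'joint_torque': array([ 3.98615180e-01, -6.23546433e+01, -7.76957005e+00, -3.50406003e+01,
        2.08901111e-01,  5.64400165e-02,  1.29844007e-03]), 'ee_pos': array([0.59485031, 0.13208712, 0.09453849]), 'tool_rot': array([-3.11342177e+00,  4.19127458e-01, -8.47862078e-05]), 'wrist_force': array([-0.14355868,  0.66019801, -0.33203356]), 'wrist_torque': array([ 0.21518481, -0.05860818, -0.04711886]), 'grasp_force': 29.99997763428837, 'gripper_width': 0.01902050235318779}
```

```bash
cat >> h.py <<'E'
def arc(a,b,n=8,off=(0,0),r=45.):
    p=np.radians(np.linspace(a,b,n+1));q=r*np.c_[np.cos(p),np.sin(p)]+np.linspace(0,1,n+1)[:,None]*np.array(off);print([[0,0,0,round(x,1),round(y,1),0,-1] for x,y in np.diff(q,axis=0)])
E
python3 -c "
from h import *
arc(204,264)"
```

```text
[[0, 0, 0, np.float64(2.7), np.float64(-5.2), 0, -1], [0, 0, 0, np.float64(3.4), np.float64(-4.8), 0, -1], [0, 0, 0, np.float64(4.0), np.float64(-4.3), 0, -1], [0, 0, 0, np.float64(4.5), np.float64(-3.8), 0, -1], [0, 0, 0, np.float64(5.0), np.float64(-3.1), 0, -1], [0, 0, 0, np.float64(5.3), np.float64(-2.5), 0, -1], [0, 0, 0, np.float64(5.6), np.float64(-1.7), 0, -1], [0, 0, 0, np.float64(5.8), np.float64(-1.0), 0, -1]]
```

carry_out(
  steps=[
    [0, 0, 0, 2.7, -5.2, 0, -1],
    [0, 0, 0, 3.4, -4.8, 0, -1],
    [0, 0, 0, 4.0, -4.3, 0, -1],
    [0, 0, 0, 4.5, -3.8, 0, -1],
    [0, 0, 0, 5.0, -3.1, 0, -1],
    [0, 0, 0, 5.3, -2.5, 0, -1],
    [0, 0, 0, 5.6, -1.7, 0, -1],
    [0, 0, 0, 5.8, -1.0, 0, -1],
  ],
)

```text
t: 5.32
ee_pos: [0.6375, 0.1479, 0.0945]
tool_rot: [-3.113, 0.419, 0.0]
wrist_force: [-2.5, -1.3, 1.7]
gripper_width: 0.0192
grasp_force: 30.0
```

```bash
cat > st.py <<'E'
from h import *
from cell import *
s=read_state();Rm=R.from_rotvec(s['tool_rot']).as_matrix()
ax=np.array([.6291,.1050]);v=s['ee_pos'][:2]-ax;c,n=np.cos(.2682),np.sin(.2682)
x,y=c*v[0]-n*v[1],-(n*v[0]+c*v[1])
print("t",s['t'],"tcp tool-frame rel axis",round(x*1e3,2),round(y*1e3,2),"r",round(np.hypot(x,y)*1e3,2),"phi",round(np.degrees(np.arctan2(y,x))%360,1),"z",s['ee_pos'][2].round(4),"F tool",(Rm.T@s['wrist_force']).round(1),"q7",s['qpos'][6].round(2),"grip",s['gripper_width'].round(4),s['grasp_force'].round(1))
E
python3 st.py
python3 -c "
from h import *
arc(264,324);arc(324,384)"|sed 's/np.float64//g'
```

```text
[[0, 0, 0, (5.9), (-0.2), 0, -1], [0, 0, 0, (5.9), (0.5), 0, -1], [0, 0, 0, (5.7), (1.3), 0, -1], [0, 0, 0, (5.5), (2.0), 0, -1], [0, 0, 0, (5.2), (2.7), 0, -1], [0, 0, 0, (4.8), (3.4), 0, -1], [0, 0, 0, (4.3), (4.0), 0, -1], [0, 0, 0, (3.8), (4.5), 0, -1]]
[[0, 0, 0, (3.1), (5.0), 0, -1], [0, 0, 0, (2.5), (5.3), 0, -1], [0, 0, 0, (1.7), (5.6), 0, -1], [0, 0, 0, (1.0), (5.8), 0, -1], [0, 0, 0, (0.2), (5.9), 0, -1], [0, 0, 0, (-0.5), (5.9), 0, -1], [0, 0, 0, (-1.3), (5.7), 0, -1], [0, 0, 0, (-2.0), (5.5), 0, -1]]Traceback (most recent call last):
  File "st.py", line 6, in <module>
    print("t",s['t'],"tcp tool-frame rel axis",round(x*1e3,2),round(y*1e3,2),"r",round(np.hypot(x,y)*1e3,2),"phi",round(np.degrees(np.arctan2(y,x))%360,1),"z",s['ee_pos'][2].round(4),"F tool",(Rm.T@s['wrist_force']).round(1),"q7",s['qpos'][6].round(2),"grip",s['gripper_width'].round(4),s['grasp_force'].round(1))
                                                                                                                                                                                                                                                                   ^^^^^^^^^^^^^^^^^^^^^^^^
AttributeError: 'float' object has no attribute 'round'
```

Forces are low (about 3 N), so the circle fits well. Continuing.

carry_out(
  steps=[
    [0, 0, 0, 5.9, -0.2, 0, -1],
    [0, 0, 0, 5.9, 0.5, 0, -1],
    [0, 0, 0, 5.7, 1.3, 0, -1],
    [0, 0, 0, 5.5, 2.0, 0, -1],
    [0, 0, 0, 5.2, 2.7, 0, -1],
    [0, 0, 0, 4.8, 3.4, 0, -1],
    [0, 0, 0, 4.3, 4.0, 0, -1],
    [0, 0, 0, 3.8, 4.5, 0, -1],
  ],
)

```text
t: 5.98
ee_pos: [0.672, 0.119, 0.0945]
tool_rot: [-3.113, 0.419, -0.0]
wrist_force: [-3.6, 0.6, 1.6]
gripper_width: 0.0193
grasp_force: 30.0
```

```bash
sed -i "s/s\['ee_pos'\]\[2\].round(4)/s['ee_pos'].round(4)/;s/s\['gripper_width'\].round(4),s\['grasp_force'\].round(1)/s['gripper_width'],s['grasp_force']/" st.py; python3 st.py
```

```text
t 5.9833 tcp tool-frame rel axis 37.62 -24.91 r 45.12 phi 326.5 z [0.672  0.119  0.0945] F tool [-3.6  0.4 -1.6] q7 -2.27 grip 0.01933445480616214 30.000174371525645
```

carry_out(
  steps=[
    [0, 0, 0, 3.0, 5.0, 0, -1],
    [0, 0, 0, 2.4, 5.3, 0, -1],
    [0, 0, 0, 1.6, 5.6, 0, -1],
    [0, 0, 0, 1.0, 5.8, 0, -1],
    [0, 0, 0, 0.2, 5.9, 0, -1],
    [0, 0, 0, -0.5, 5.9, 0, -1],
    [0, 0, 0, -1.3, 5.7, 0, -1],
    [0, 0, 0, -2.0, 5.5, 0, -1],
  ],
)

```text
t: 6.65
ee_pos: [0.6639, 0.0743, 0.0946]
tool_rot: [3.113, -0.42, 0.001]
wrist_force: [1.1, 1.1, 1.2]
gripper_width: 0.0195
grasp_force: 30.0
```

```bash
python3 st.py;python3 -c "
from h import *
arc(24,84);arc(84,144);arc(144,204)"|sed 's/np.float64//g'
```

```text
t 6.65 tcp tool-frame rel axis 41.68 20.38 r 46.4 phi 26.1 z [0.6639 0.0743 0.0946] F tool [ 0.8 -1.4 -1.2] q7 -2.2 grip 0.019516445903476967 30.000004847534
[[0, 0, 0, (-2.7), (5.2), 0, -1], [0, 0, 0, (-3.4), (4.8), 0, -1], [0, 0, 0, (-4.0), (4.3), 0, -1], [0, 0, 0, (-4.5), (3.8), 0, -1], [0, 0, 0, (-5.0), (3.1), 0, -1], [0, 0, 0, (-5.3), (2.5), 0, -1], [0, 0, 0, (-5.6), (1.7), 0, -1], [0, 0, 0, (-5.8), (1.0), 0, -1]]
[[0, 0, 0, (-5.9), (0.2), 0, -1], [0, 0, 0, (-5.9), (-0.5), 0, -1], [0, 0, 0, (-5.7), (-1.3), 0, -1], [0, 0, 0, (-5.5), (-2.0), 0, -1], [0, 0, 0, (-5.2), (-2.7), 0, -1], [0, 0, 0, (-4.8), (-3.4), 0, -1], [0, 0, 0, (-4.3), (-4.0), 0, -1], [0, 0, 0, (-3.8), (-4.5), 0, -1]]
[[0, 0, 0, (-3.1), (-5.0), 0, -1], [0, 0, 0, (-2.5), (-5.3), 0, -1], [0, 0, 0, (-1.7), (-5.6), 0, -1], [0, 0, 0, (-1.0), (-5.8), 0, -1], [0, 0, 0, (-0.2), (-5.9), 0, -1], [0, 0, 0, (0.5), (-5.9), 0, -1], [0, 0, 0, (1.3), (-5.7), 0, -1], [0, 0, 0, (2.0), (-5.5), 0, -1]]
```

carry_out(
  steps=[
    [0, 0, 0, -2.7, 5.2, 0, -1],
    [0, 0, 0, -3.4, 4.8, 0, -1],
    [0, 0, 0, -4.0, 4.3, 0, -1],
    [0, 0, 0, -4.5, 3.8, 0, -1],
    [0, 0, 0, -5.0, 3.1, 0, -1],
    [0, 0, 0, -5.3, 2.5, 0, -1],
    [0, 0, 0, -5.6, 1.7, 0, -1],
    [0, 0, 0, -5.8, 1.0, 0, -1],
  ],
)

```text
t: 7.32
ee_pos: [0.6215, 0.0593, 0.0946]
tool_rot: [3.113, -0.419, 0.0]
wrist_force: [1.6, 2.6, -1.0]
gripper_width: 0.0192
grasp_force: 30.0
```

carry_out(
  steps=[
    [0, 0, 0, -5.9, 0.2, 0, -1],
    [0, 0, 0, -5.9, -0.5, 0, -1],
    [0, 0, 0, -5.7, -1.3, 0, -1],
    [0, 0, 0, -5.5, -2.0, 0, -1],
    [0, 0, 0, -5.2, -2.7, 0, -1],
    [0, 0, 0, -4.8, -3.4, 0, -1],
    [0, 0, 0, -4.3, -4.0, 0, -1],
    [0, 0, 0, -3.8, -4.5, 0, -1],
  ],
)

```text
t: 7.98
ee_pos: [0.5874, 0.088, 0.0946]
tool_rot: [3.113, -0.42, 0.002]
wrist_force: [6.4, 1.2, -3.5]
gripper_width: 0.0194
grasp_force: 30.0
```

```bash
python3 st.py
```

```text
t 7.9833 tcp tool-frame rel axis -35.74 27.44 r 45.06 phi 142.5 z [0.5874 0.088  0.0946] F tool [ 5.8 -2.8  3.5] q7 -2.24 grip 0.019403688159808252 29.99977041967213
```

carry_out(
  steps=[
    [0, 0, 0, -2.8, -5.2, 0, -1],
    [0, 0, 0, -2.3, -5.4, 0, -1],
    [0, 0, 0, -1.7, -5.6, 0, -1],
    [0, 0, 0, -1.0, -5.8, 0, -1],
    [0, 0, 0, -0.2, -5.9, 0, -1],
    [0, 0, 0, 0.5, -5.9, 0, -1],
    [0, 0, 0, 1.3, -5.7, 0, -1],
    [0, 0, 0, 2.0, -5.5, 0, -1],
  ],
)

```text
t: 8.65
ee_pos: [0.5953, 0.1327, 0.0945]
tool_rot: [3.113, -0.419, -0.0]
wrist_force: [0.1, -1.9, 1.4]
gripper_width: 0.0191
grasp_force: 30.0
```

```bash
python3 st.py
```

```text
t 8.65 tcp tool-frame rel axis -39.95 -17.76 r 43.72 phi 204.0 z [0.5953 0.1327 0.0945] F tool [ 0.6  1.8 -1.4] q7 -2.32 grip 0.019101588938516847 29.99989053234458
```

One full turn is done and the TCP came back to its starting point, with low force. Starting the second turn.

carry_out(
  steps=[
    [0, 0, 0, 2.7, -5.2, 0, -1],
    [0, 0, 0, 3.4, -4.8, 0, -1],
    [0, 0, 0, 4.0, -4.3, 0, -1],
    [0, 0, 0, 4.5, -3.8, 0, -1],
    [0, 0, 0, 5.0, -3.1, 0, -1],
    [0, 0, 0, 5.3, -2.5, 0, -1],
    [0, 0, 0, 5.6, -1.7, 0, -1],
    [0, 0, 0, 5.8, -1.0, 0, -1],
  ],
)

```text
t: 9.32
ee_pos: [0.6376, 0.148, 0.0945]
tool_rot: [3.113, -0.419, -0.001]
wrist_force: [-1.3, -3.9, 1.6]
gripper_width: 0.0194
grasp_force: 30.0
```

carry_out(
  steps=[
    [0, 0, 0, 5.9, -0.2, 0, -1],
    [0, 0, 0, 5.9, 0.5, 0, -1],
    [0, 0, 0, 5.7, 1.3, 0, -1],
    [0, 0, 0, 5.5, 2.0, 0, -1],
    [0, 0, 0, 5.2, 2.7, 0, -1],
    [0, 0, 0, 4.8, 3.4, 0, -1],
    [0, 0, 0, 4.3, 4.0, 0, -1],
    [0, 0, 0, 3.6, 4.6, 0, -1],
  ],
)

```text
t: 9.98
ee_pos: [0.6717, 0.1199, 0.0945]
tool_rot: [-3.113, 0.418, 0.001]
wrist_force: [-5.7, 0.6, 4.1]
gripper_width: 0.0193
grasp_force: 30.0
```

```bash
python3 st.py
```

```text
t 9.9833 tcp tool-frame rel axis 37.11 -25.64 r 45.11 phi 325.4 z [0.6717 0.1199 0.0945] F tool [-5.7  0.9 -4.1] q7 -2.27 grip 0.019297667240600957 30.000228392891586
```

carry_out(
  steps=[
    [0, 0, 0, 2.9, 5.2, 0, -1],
    [0, 0, 0, 2.3, 5.4, 0, -1],
    [0, 0, 0, 1.6, 5.6, 0, -1],
    [0, 0, 0, 0.9, 5.8, 0, -1],
    [0, 0, 0, 0.2, 5.9, 0, -1],
    [0, 0, 0, -0.5, 5.9, 0, -1],
    [0, 0, 0, -1.3, 5.7, 0, -1],
    [0, 0, 0, -2.0, 5.5, 0, -1],
  ],
)

```text
t: 10.65
ee_pos: [0.6636, 0.0741, 0.0946]
tool_rot: [3.113, -0.42, 0.001]
wrist_force: [2.2, 0.3, -0.5]
gripper_width: 0.0191
grasp_force: 30.0
```

carry_out(
  steps=[
    [0, 0, 0, -2.7, 5.2, 0, -1],
    [0, 0, 0, -3.4, 4.8, 0, -1],
    [0, 0, 0, -4.0, 4.3, 0, -1],
    [0, 0, 0, -4.5, 3.8, 0, -1],
    [0, 0, 0, -5.0, 3.1, 0, -1],
    [0, 0, 0, -5.3, 2.5, 0, -1],
    [0, 0, 0, -5.6, 1.7, 0, -1],
    [0, 0, 0, -5.7, 0.9, 0, -1],
  ],
)

```text
t: 11.32
ee_pos: [0.6212, 0.0594, 0.0945]
tool_rot: [3.113, -0.419, -0.0]
wrist_force: [2.1, 0.7, 0.0]
gripper_width: 0.0193
grasp_force: 30.0
```

```bash
python3 st.py
```

```text
t 11.3167 tcp tool-frame rel axis 4.45 46.11 r 46.33 phi 84.5 z [0.6212 0.0594 0.0945] F tool [ 1.8 -1.2 -0. ] q7 -2.19 grip 0.019284315962187853 29.999914155341685
```

carry_out(
  steps=[
    [0, 0, 0, -5.8, 0.1, 0, -1],
    [0, 0, 0, -5.8, -0.5, 0, -1],
    [0, 0, 0, -5.6, -1.3, 0, -1],
    [0, 0, 0, -5.5, -2.0, 0, -1],
    [0, 0, 0, -5.1, -2.7, 0, -1],
    [0, 0, 0, -4.7, -3.4, 0, -1],
    [0, 0, 0, -4.3, -4.0, 0, -1],
    [0, 0, 0, -3.8, -4.6, 0, -1],
  ],
)

```text
t: 11.98
ee_pos: [0.5873, 0.0882, 0.0945]
tool_rot: [3.113, -0.419, 0.0]
wrist_force: [2.9, -0.6, -1.6]
gripper_width: 0.0195
grasp_force: 30.0
```

```bash
python3 st.py;python3 -c "
from h import *
arc(204,228,6)"|sed 's/np.float64//g'
```

```text
t 11.9833 tcp tool-frame rel axis -35.82 27.27 r 45.02 phi 142.7 z [0.5873 0.0882 0.0945] F tool [ 3.  -0.2  1.6] q7 -2.24 grip 0.01949910382601212 29.99978802166879
[[0, 0, 0, (1.4), (-2.8), 0, -1], [0, 0, 0, (1.6), (-2.7), 0, -1], [0, 0, 0, (1.8), (-2.6), 0, -1], [0, 0, 0, (1.9), (-2.5), 0, -1], [0, 0, 0, (2.1), (-2.3), 0, -1], [0, 0, 0, (2.3), (-2.2), 0, -1]]
```

carry_out(
  steps=[
    [0, 0, 0, -3.0, -5.1, 0, -1],
    [0, 0, 0, -2.4, -5.3, 0, -1],
    [0, 0, 0, -1.7, -5.6, 0, -1],
    [0, 0, 0, -1.0, -5.8, 0, -1],
    [0, 0, 0, -0.2, -5.9, 0, -1],
    [0, 0, 0, 0.5, -5.9, 0, -1],
    [0, 0, 0, 1.3, -5.7, 0, -1],
    [0, 0, 0, 2.0, -5.5, 0, -1],
  ],
)

```text
t: 12.65
ee_pos: [0.5953, 0.1327, 0.0945]
tool_rot: [3.113, -0.419, -0.0]
wrist_force: [0.7, -3.2, 1.3]
gripper_width: 0.0192
grasp_force: 30.0
```

carry_out(
  steps=[
    [0, 0, 0, 1.4, -2.8, 0, -1],
    [0, 0, 0, 1.6, -2.7, 0, -1],
    [0, 0, 0, 1.8, -2.6, 0, -1],
    [0, 0, 0, 1.9, -2.5, 0, -1],
    [0, 0, 0, 0, 0, 0, -1],
  ],
)

```text
t: 13.07
ee_pos: [0.6048, 0.1412, 0.0945]
tool_rot: [-3.113, 0.419, -0.001]
wrist_force: [-0.1, 0.8, 1.3]
gripper_width: 0.0194
grasp_force: 30.0
```

```bash
python3 st.py
```

```text
t 13.0667 tcp tool-frame rel axis -32.96 -28.43 r 43.53 phi 220.8 z [0.6048 0.1412 0.0945] F tool [-0.3 -0.8 -1.3] q7 -2.33 grip 0.019362526192421153 29.99995831400156
```

carry_out(
  steps=[
    [0, 0, 0, 2.1, -2.3, 0, -1],
    [0, 0, 0, 1.1, -1.1, 0, -1],
    [0, 0, 0, 0, 0, 0, -1],
    [0, 0, 0, 0, 0, 0, -1],
  ],
)

```text
t: 13.4
ee_pos: [0.6077, 0.1429, 0.0945]
tool_rot: [3.113, -0.419, -0.002]
wrist_force: [-5.0, -1.7, 3.6]
gripper_width: 0.0193
grasp_force: 30.0
```

```bash
python3 st.py
```

```text
t 13.4 tcp tool-frame rel axis -30.66 -30.83 r 43.48 phi 225.2 z [0.6077 0.1429 0.0945] F tool [-4.3  3.  -3.6] q7 -2.33 grip 0.019307068043941313 30.000082785263658
```

carry_out(
  steps=[
    [0, 0, 0, 0.8, -0.8, 0, -1],
    [0, 0, 0, 0.5, -0.5, 0, -1],
    [0, 0, 0, 0, 0, 0, -1],
    [0, 0, 0, 0, 0, 0, -1],
  ],
)

```text
t: 13.73
ee_pos: [0.6078, 0.1429, 0.0943]
tool_rot: [3.11, -0.419, -0.007]
wrist_force: [-13.7, -5.4, 9.2]
gripper_width: 0.0194
grasp_force: 30.0
```

```bash
python3 st.py; python3 - <<'E'
from h import *
from cell import *
d=snapshot("side")
g=cv2.resize(d["img"][140:300,180:390,::-1],None,fx=3.7,fy=3.7,interpolation=cv2.INTER_CUBIC);g=cv2.convertScaleAbs(g,alpha=1.6,beta=20)
th,t=-0.2682,(0.5372,-0.0408)
for c,col in((.042,(0,0,255)),(.039,(255,0,0))):
    for y in(-.05,.05):
        p=(proj(d,rig2w(th,t,(.018+c,y,.114)))-[180,140])*3.7;cv2.circle(g,tuple(p.round().astype(int).tolist()),3,col,1)
cv2.imwrite("pics/s2.png",g)
E
```

```text
t 13.7333 tcp tool-frame rel axis -30.54 -30.9 r 43.45 phi 225.3 z [0.6078 0.1429 0.0943] F tool [-11.8   8.9  -9.1] q7 -2.34 grip 0.019360810844510634 30.001581511460245
```

View pics/s2.png

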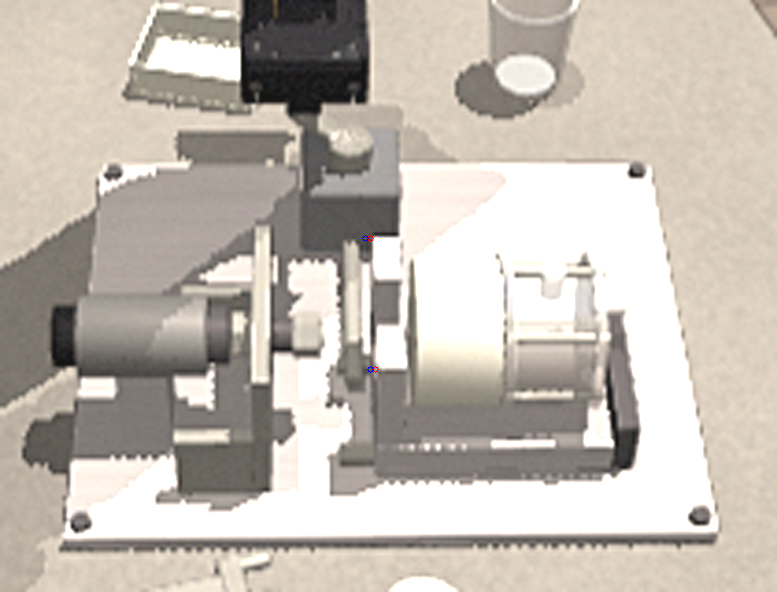

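The side view shows the fork's front top edge at about x = 373 in the crop, on the 42 mm markers. The bolt head is clear in the open gap, and the stop was felt at phi 225°. Next I'll ease off the push, release the crank and lift.

carry_out(
  steps=[
    [0, 0, 0, -0.8, 0.8, 0, -1],
    [0, 0, 0, -0.2, 0.2, 0, -1],
    [0, 0, 0, 0, 0, 0, 1],
    [0, 0, 0, 0, 0, 0, 1],
    [0, 0, 0, 0, 0, 0, 1],
    [0, 0, 0, 0, 0, 0, 1],
    [0, 0, 0, 0, 0, 0, 1],
    [0, 0, 0, 0, 0, 0, 1],
  ],
)

```text
t: 14.45
ee_pos: [0.6088, 0.1433, 0.0945]
tool_rot: [-3.113, 0.419, -0.0]
wrist_force: [0.3, -0.3, 0.2]
gripper_width: 0.0516
grasp_force: 0.0
```

carry_out(
  steps=[
    [0, 0, 0, 0, 0, -10, 1],
    [0, 0, 0, 0, 0, -20, 1],
    [0, 0, 0, 0, 0, -20, 1],
    [0, 0, 0, 0, 0, -20, 1],
    [0, 0, 0, 0, 0, -15, 1],
    [0, 0, 0, 0, 0, -10, 1],
    [0, 0, 0, 0, 0, 0, 1],
  ],
)

```text
t: 15.03
ee_pos: [0.6098, 0.1438, 0.1924]
tool_rot: [-3.112, 0.419, -0.006]
wrist_force: [0.4, 1.1, 0.8]
gripper_width: 0.0868
grasp_force: 0.0
```

```bash
python3 st.py;python3 - <<'E'
from h import *
from cell import *
s=read_state();Rm=R.from_rotvec(s['tool_rot']).as_matrix()
print("head in tool mm",(Rm.T@(np.array([.5574,-.0464,.085])-s['ee_pos'])*1e3).round(1))
E
```

```text
t 15.0333 tcp tool-frame rel axis -28.91 -32.28 r 43.34 phi 228.2 z [0.6098 0.1438 0.1924] F tool [ 0.1 -1.1 -0.8] q7 -2.3 grip 0.08676808553932847 0.0
head in tool mm [ -0.6 197.5 107.1]
```

carry_out(
  steps=[
    [0, 0, 0, 0, 20, 0, 1],
    [0, 0, 0, 0, 28, 0, 1],
    [0, 0, 0, 0, 28, 0, 1],
    [0, 0, 0, 0, 28, 0, 1],
    [0, 0, 0, 0, 28, 0, 1],
    [0, 0, 0, 0, 28, 0, 1],
    [0, 0, 0, 0, 26, 0, 1],
    [0, 0, 0, 0, 12.5, 0, 1],
  ],
)

```text
t: 15.7
ee_pos: [0.555, -0.0521, 0.1886]
tool_rot: [3.111, -0.425, -0.002]
wrist_force: [1.1, -0.9, 0.4]
gripper_width: 0.087
grasp_force: 0.0
```

carry_out(
  steps=[
    [0, 0, 0, 0, 0, 0, 1],
    [0, 0, 0, 0, 0, 0, 1],
    [0, 0, 0, 0, 0, 0, 1],
  ],
)

```text
t: 15.95
ee_pos: [0.5564, -0.0463, 0.1893]
tool_rot: [-3.113, 0.416, 0.0]
wrist_force: [-0.4, 0.1, -0.5]
gripper_width: 0.0873
grasp_force: 0.0
```

```bash
python3 - <<'E'
from h import *
from cell import *
s=read_state();Rm=R.from_rotvec(s['tool_rot']).as_matrix();print(s['t'],s['ee_pos'],Rm.round(4).tolist(),s['wrist_force'])
th,t=-0.2682,(0.5372,-0.0408)
print("head in tool mm",(Rm.T@(rig2w(th,t,(.021,0,.085))-s['ee_pos'])*1e3).round(1))
d=snapshot("wrist");np.savez("w3.npz",**d)
g=cv2.convertScaleAbs(cv2.resize(d["img"][90:300,160:400,::-1],None,fx=2.8,fy=2.8,interpolation=cv2.INTER_CUBIC),alpha=1.4,beta=20)
def dot(p,c):
    p=(proj(d,rig2w(th,t,p))-[160,90])*2.8;print(p.round());cv2.circle(g,tuple(p.round().astype(int).tolist()),3,c,1)
for p in[(0,-.06,.115),(0,.06,.115)]:dot(p,(0,0,255))
for p in[(.029,0,.085),(.013,0,.085),(.029,.014,.085),(.029,-.014,.085)]:dot(p,(0,255,0))
for y in(-.05,.05):dot((.06,y,.114),(255,0,0))
cv2.imwrite("pics/w3.png",g)
E
```

```text
15.95 [ 0.55642266 -0.04633034  0.18931923] [[0.9649, -0.2628, -0.0001], [-0.2628, -0.9649, 0.0009], [-0.0003, -0.0008, -1.0]] [-0.42796311  0.10564551 -0.46134496]
head in tool mm [  1.   -0.2 104.3]
[528. 419.]
[137. 417.]
[332. 303.]
[332. 350.]
[290. 303.]
[375. 304.]
[506. 223.]
[160. 222.]
```

View pics/w3.png

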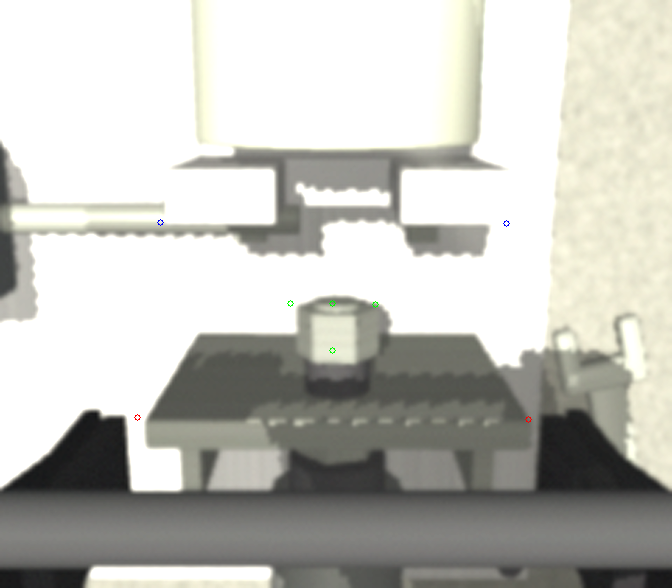

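The wrist view shows the head spanning columns 298–388, with its centre near 342. Its top facet, at 313–360, is nearly level, so corners face the fingers. The bracket edge is centred near 340, about 2 mm to tool +y of the prediction. I'll correct for that and wait while the bolt turns until its flats stand upright.

carry_out(
  steps=[
    [0, 0, 0, 1.5, 2, 0, 1],
    [0, 0, 0, 0, 0, 0, 1],
    [0, 0, 0, 0, 0, 0, 1],
    [0, 0, 0, 0, 0, 0, 1],
    [0, 0, 0, 0, 0, 0, 1],
    [0, 0, 0, 0, 0, 0, 1],
    [0, 0, 0, 0, 0, 0, 1],
    [0, 0, 0, 0, 0, 0, 1],
  ],
)

```text
t: 16.67
ee_pos: [0.5572, -0.0505, 0.1896]
tool_rot: [3.113, -0.419, 0.0]
wrist_force: [0.5, -0.1, -0.7]
gripper_width: 0.0872
grasp_force: 0.0
```

carry_out(
  steps=[
    [0, 0, 0, 0, 0, 0, 1],
    [0, 0, 0, 0, 0, 0, 1],
    [0, 0, 0, 0, 0, 0, 1],
    [0, 0, 0, 0, 0, 0, 1],
    [0, 0, 0, 0, 0, 0, 1],
    [0, 0, 0, 0, 0, 0, 1],
    [0, 0, 0, 0, 0, 0, 1],
    [0, 0, 0, 0, 0, 0, 1],
  ],
)

```text
t: 17.33
ee_pos: [0.5571, -0.0505, 0.1896]
tool_rot: [3.113, -0.419, 0.0]
wrist_force: [-0.5, -0.1, -0.8]
gripper_width: 0.0869
grasp_force: 0.0
```

carry_out(
  steps=[
    [0, 0, 0, 0, 0, 0, 1],
    [0, 0, 0, 0, 0, 0, 1],
    [0, 0, 0, 0, 0, 0, 1],
    [0, 0, 0, 0, 0, 0, 1],
    [0, 0, 0, 0, 0, 0, 1],
    [0, 0, 0, 0, 0, 0, 1],
    [0, 0, 0, 0, 0, 0, 1],
    [0, 0, 0, 0, 0, 0, 1],
  ],
)

```text
t: 18.0
ee_pos: [0.5571, -0.0504, 0.1896]
tool_rot: [3.113, -0.419, 0.0]
wrist_force: [-0.3, -0.1, -0.9]
gripper_width: 0.0872
grasp_force: 0.0
```

carry_out(
  steps=[
    [0, 0, 0, 0, 0, 0, 1],
    [0, 0, 0, 0, 0, 0, 1],
    [0, 0, 0, 0, 0, 0, 1],
    [0, 0, 0, 0, 0, 0, 1],
    [0, 0, 0, 0, 0, 0, 1],
    [0, 0, 0, 0, 0, 0, 1],
    [0, 0, 0, 0, 0, 0, 1],
    [0, 0, 0, 0, 0, 0, 1],
  ],
)

```text
t: 18.67
ee_pos: [0.5572, -0.0505, 0.1896]
tool_rot: [3.113, -0.419, 0.0]
wrist_force: [-0.4, 0.0, 0.7]
gripper_width: 0.0869
grasp_force: 0.0
```

carry_out(
  steps=[
    [0, 0, 0, 0, 0, 0, 1],
    [0, 0, 0, 0, 0, 0, 1],
    [0, 0, 0, 0, 0, 0, 1],
    [0, 0, 0, 0, 0, 0, 1],
    [0, 0, 0, 0, 0, 0, 1],
    [0, 0, 0, 0, 0, 0, 1],
    [0, 0, 0, 0, 0, 0, 1],
    [0, 0, 0, 0, 0, 0, 1],
  ],
)

```text
t: 19.33
ee_pos: [0.5571, -0.0505, 0.1895]
tool_rot: [3.113, -0.419, 0.0]
wrist_force: [0.0, -0.5, 0.2]
gripper_width: 0.0868
grasp_force: 0.0
```

carry_out(
  steps=[
    [0, 0, 0, 0, 0, 0, 1],
    [0, 0, 0, 0, 0, 0, 1],
    [0, 0, 0, 0, 0, 0, 1],
    [0, 0, 0, 0, 0, 0, 1],
    [0, 0, 0, 0, 0, 0, 1],
    [0, 0, 0, 0, 0, 0, 1],
    [0, 0, 0, 0, 0, 0, 1],
    [0, 0, 0, 0, 0, 0, 1],
  ],
)

```text
t: 20.0
ee_pos: [0.5572, -0.0505, 0.1896]
tool_rot: [3.113, -0.419, 0.0]
wrist_force: [0.1, -0.6, 0.6]
gripper_width: 0.0872
grasp_force: 0.0
```

```bash
python3 - <<'E'
from h import *
from cell import *
s=read_state();Rm=R.from_rotvec(s['tool_rot']).as_matrix();print(s['t'],s['ee_pos'])
th,t=-0.2682,(0.5372,-0.0408)
print("head in tool mm",(Rm.T@(rig2w(th,t,(.021,0,.085))-s['ee_pos'])*1e3).round(1))
d=snapshot("wrist");np.savez("w4.npz",**d)
g=cv2.convertScaleAbs(cv2.resize(d["img"][170:260,220:340,::-1],None,fx=6,fy=6,interpolation=cv2.INTER_CUBIC),alpha=1.2,beta=10)
cv2.imwrite("pics/w4.png",g)
for y in(-.014,0,.014):print((proj(d,rig2w(th,t,(.029,y,.085)))-[220,170])*6)
E
```

```text
20.0 [ 0.55715152 -0.05047679  0.18957889]
head in tool mm [ -0.8  -4.1 104.6]
[417.37924198 181.36434526]
[327.45043648 181.29236432]
[237.52050436 181.22038247]
```

View pics/w4.png

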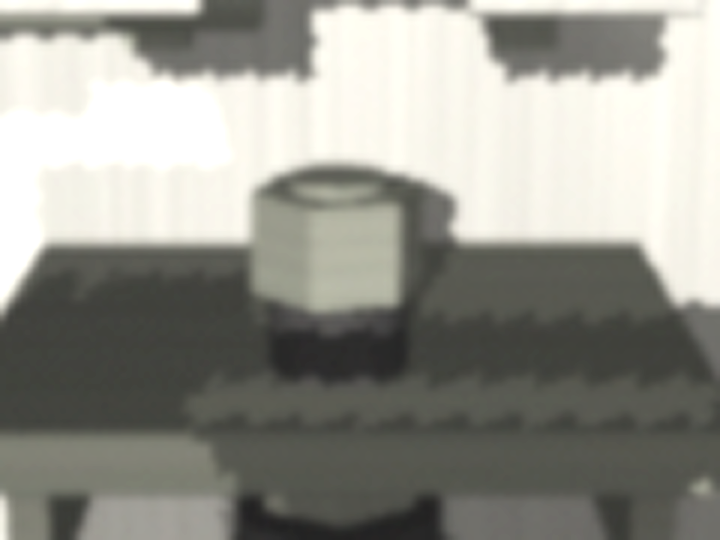

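The head is centred at about column 339 of the crop, against 327 predicted, so it lies about 1.9 mm to tool +y. The TCP now overshoots it by about 2.3 mm. The top facet runs from 308 to 405, about 13° past level, so the flats should stand upright at t ≈ 23.7 s. Descending now.

carry_out(
  steps=[
    [0, 0, 0, -0.5, -2.3, 0, 1],
    [0, 0, 0, 0, 0, 5, 1],
    [0, 0, 0, 0, 0, 8, 1],
    [0, 0, 0, 0, 0, 8, 1],
    [0, 0, 0, 0, 0, 8, 1],
    [0, 0, 0, 0, 0, 8, 1],
    [0, 0, 0, 0, 0, 8, 1],
    [0, 0, 0, 0, 0, 8, 1],
  ],
)

```text
t: 20.72
ee_pos: [0.5571, -0.0481, 0.1355]
tool_rot: [3.113, -0.419, -0.001]
wrist_force: [-0.7, -0.2, 0.4]
gripper_width: 0.087
grasp_force: 0.0
```

carry_out(
  steps=[
    [0, 0, 0, 0, 0, 8, 1],
    [0, 0, 0, 0, 0, 8, 1],
    [0, 0, 0, 0, 0, 8, 1],
    [0, 0, 0, 0, 0, 8, 1],
    [0, 0, 0, 0, 0, 8, 1],
    [0, 0, 0, 0, 0, 8, 1],
    [0, 0, 0, 0, 0, 0, 1],
    [0, 0, 0, 0, 0, 0, 1],
  ],
)

```text
t: 21.38
ee_pos: [0.557, -0.0481, 0.0881]
tool_rot: [3.113, -0.419, -0.001]
wrist_force: [0.6, -0.0, 0.5]
gripper_width: 0.0867
grasp_force: 0.0
```

```bash
cat > hd.py <<'E'
from h import *
from cell import *
s=read_state();Rm=R.from_rotvec(s['tool_rot']).as_matrix();print(s['t'],s['ee_pos'].round(4),"F tool",(Rm.T@s['wrist_force']).round(1),s['gripper_width'],s['grasp_force'],s['wrist_torque'].round(2))
print("head in tool mm",(Rm.T@(rig2w(-.2682,(0.5372,-0.0408),(.021,0,.085))-s['ee_pos'])*1e3).round(1))
E
python3 hd.py
```

```text
21.3833 [ 0.557  -0.0481  0.0881] F tool [ 0.6 -0.1 -0.5] 0.08665106028893822 0.0 [ 0.05  0.08 -0.02]
head in tool mm [-0.  -1.8  3.1]
```

carry_out(
  steps=[
    [0, 0, 0, 0, 0, 6, 1],
    [0, 0, 0, 0, 0, 6, 1],
    [0, 0, 0, 0, 0, 6, 1],
    [0, 0, 0, 0, 0, 4, 1],
    [0, 0, 0, 0, 0, 0, 1],
    [0, 0, 0, 0, 0, 0, 1],
    [0, 0, 0, 0, 0, 0, 1],
    [0, 0, 0, 0, 0, 0, 1],
  ],
)

```text
t: 22.05
ee_pos: [0.5575, -0.0481, 0.0669]
tool_rot: [3.113, -0.419, 0.001]
wrist_force: [-0.9, 0.4, 0.1]
gripper_width: 0.0872
grasp_force: 0.0
```

carry_out(
  steps=[
    [0, 0, 0, 0, 0, 0, 1],
    [0, 0, 0, 0, 0, 0, 1],
    [0, 0, 0, 0, 0, 0, 1],
    [0, 0, 0, 0, 0, 0, 1],
    [0, 0, 0, 0, 0, 0, 1],
    [0, 0, 0, 0, 0, 0, -1],
    [0, 0, 0, 0, 0, 0, -1],
    [0, 0, 0, 0, 0, 0, -1],
  ],
)

```text
t: 22.72
ee_pos: [0.5573, -0.0482, 0.0665]
tool_rot: [3.113, -0.419, 0.0]
wrist_force: [-0.3, -1.3, -0.2]
gripper_width: 0.0744
grasp_force: 0.0
```

carry_out(
  steps=[
    [0, 0, 0, 0, 0, 0, -1],
    [0, 0, 0, 0, 0, 0, -1],
    [0, 0, 0, 0, 0, 0, -1],
    [0, 0, 0, 0, 0, 0, -1],
    [0, 0, 0, 0, 0, 0, -1],
    [0, 0, 0, 0, 0, 0, -1],
    [0, 0, 0, 0, 0, 0, -1],
    [0, 0, 0, 0, 0, 0, -1],
  ],
)

```text
t: 23.38
ee_pos: [0.5574, -0.0477, 0.0666]
tool_rot: [-3.113, 0.419, -0.0]
wrist_force: [-0.1, -1.8, -1.1]
gripper_width: 0.0237
grasp_force: 29.8
```

carry_out(
  steps=[
    [0, 0, 0, 0, 0, 0, -1],
    [0, 0, 0, 0, 0, 0, -1],
    [0, 0, 0, 0, 0, 0, -1],
    [0, 0, 0, 0, 0, 0, -1],
    [0, 0, 0, 0, 0, 0, -1],
    [0, 0, 0, 0, 0, 0, -1],
  ],
)

```text
t: 23.88
ee_pos: [0.5573, -0.0478, 0.0666]
tool_rot: [-3.113, 0.419, -0.0]
wrist_force: [1.0, 2.7, -1.0]
gripper_width: 0.0237
grasp_force: 29.8
```

```bash
python3 hd.py
```

```text
23.8833 [ 0.5573 -0.0478  0.0666] F tool [ 0.2 -2.9  1. ] 0.02368564972156498 29.80183038278483 [ 0.7  -0.24 -0.01]
head in tool mm [ -0.3  -1.4 -18.4]
```

The opening is 23.7 mm against 24 mm across flats, at 30 N with only a small side force. I'll hold for a moment, confirm nothing drifts, and take one last look.

carry_out(
  steps=[
    [0, 0, 0, 0, 0, 0, -1],
    [0, 0, 0, 0, 0, 0, -1],
    [0, 0, 0, 0, 0, 0, -1],
    [0, 0, 0, 0, 0, 0, -1],
    [0, 0, 0, 0, 0, 0, -1],
    [0, 0, 0, 0, 0, 0, -1],
    [0, 0, 0, 0, 0, 0, -1],
    [0, 0, 0, 0, 0, 0, -1],
  ],
)

```text
t: 24.55
ee_pos: [0.5574, -0.0478, 0.0666]
tool_rot: [-3.113, 0.419, -0.0]
wrist_force: [2.1, 5.0, -1.2]
gripper_width: 0.0236
grasp_force: 29.8
```

```bash
python3 hd.py; python3 - <<'E'
from h import *
from cell import *
a=snapshot("side");g=cv2.convertScaleAbs(cv2.resize(a["img"][120:340,160:400,::-1],None,fx=2.7,fy=2.7,interpolation=cv2.INTER_CUBIC),alpha=1.3,beta=10);cv2.imwrite("pics/s5.png",g)
E
```

```text
24.55 [ 0.5574 -0.0478  0.0666] F tool [ 0.7 -5.4  1.2] 0.023624628367201986 29.803975391259883 [ 1.11 -0.43  0.01]
head in tool mm [ -0.3  -1.4 -18.4]
```

View pics/s5.png

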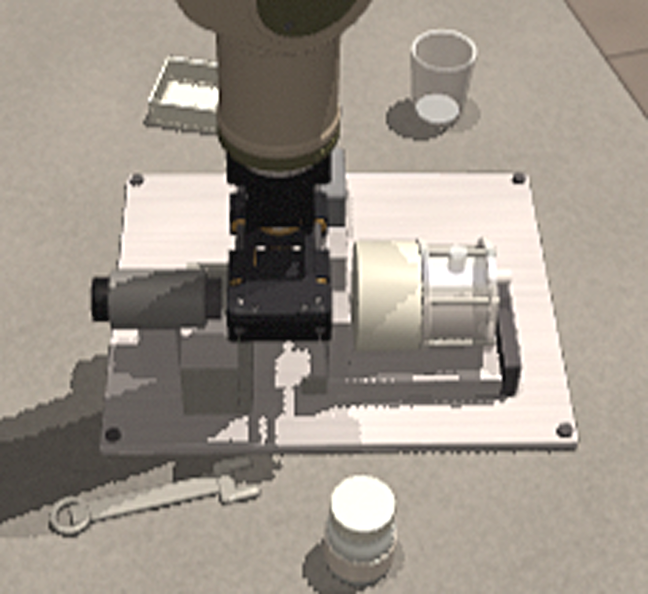

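The picture shows the gripper on the head, with the fork still fully back and the jar, spanner, beaker and tray undisturbed. The side force is creeping up to 5 N, so I'll ease the centring slightly.

carry_out(
  steps=[
    [0, 0, 0, 0, -0.5, 0, -1],
    [0, 0, 0, 0, 0, 0, -1],
    [0, 0, 0, 0, 0, 0, -1],
    [0, 0, 0, 0, 0, 0, -1],
    [0, 0, 0, 0, 0, 0, -1],
    [0, 0, 0, 0, 0, 0, -1],
    [0, 0, 0, 0, 0, 0, -1],
    [0, 0, 0, 0, 0, 0, -1],
  ],
)

```text
t: 25.27
ee_pos: [0.5574, -0.0478, 0.0666]
tool_rot: [3.113, -0.419, 0.0]
wrist_force: [0.8, 2.6, -0.6]
gripper_width: 0.0232
grasp_force: 29.8
```

carry_out(
  steps=[
    [0, 0, 0, 0, 0, 0, -1],
    [0, 0, 0, 0, 0, 0, -1],
    [0, 0, 0, 0, 0, 0, -1],
    [0, 0, 0, 0, 0, 0, -1],
    [0, 0, 0, 0, 0, 0, -1],
    [0, 0, 0, 0, 0, 0, -1],
    [0, 0, 0, 0, 0, 0, -1],
    [0, 0, 0, 0, 0, 0, -1],
  ],
)

```text
t: 25.93
ee_pos: [0.5574, -0.0478, 0.0666]
tool_rot: [3.113, -0.42, 0.0]
wrist_force: [0.1, 1.3, 1.3]
gripper_width: 0.0238
grasp_force: 29.8
```

```bash
python3 hd.py
```

```text
25.9333 [ 0.5574 -0.0478  0.0666] F tool [-0.2 -1.3 -1.3] 0.02380591242869188 29.799324970440193 [0.4  0.03 0.03]
head in tool mm [ -0.3  -1.4 -18.4]
```

The side force is down to about 1 N and the grip is steady on the flats, so I'm handing in.

```bash
python3 -c "
from cell import *
print(finish_job())"
```

```text
the job is handed in; nothing more can be done
None
```

The crank is wound clockwise to its stop and released, the carriage is fully back, the bolt head is held steady on its flats at about 30 N, the jar, spanner, beaker and tray look undisturbed, and the job was handed in at about 26 s.

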